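Shut the fruit bin and drop its gate latch

TASK

The mandarin has rolled out of the wooden fruit bin and lies in the way of its little gate: put it back inside the bin. Then swing the gate shut and, with the latch bar lifted over the striker of the catch, let the bar drop fully down into the notch so that the gate is latched. Work gently: feel your way and never force the bar against the catch, and leave the spice jar and the salt shaker beside the bin standing where they are.

Things in the scene. Friction and masses are not known exactly. Their poses are not given: they have to be found in the camera images.
- bin: Fixed open-topped slatted wooden bin, 160 (x) x 200 (y) x 85 mm high, without its gate. Origin: centre of its underside, on the worktop; x points from the gate side to the back, y to the gate's hinge side (left), z up. The gate side (-x) is open but for a sill 20 mm high; four 18 mm corner posts.
- bin_in (a point): Centre of the bin's inner floor, 12 mm above the worktop. Inside the bin is 140 (x) x 180 mm (y); the walls rise 73 mm above this floor.
- notch_nominal (a point): Nominal centre of the notch floor (bin x -110, y -103, z 64 mm) of the steel catch plate, 5 mm thick, upright fore and aft on the outer side of the right front post. The plate is on slotted screws: the true notch lies up to 9 mm nearer the front or the back; find it by feel or sight. The notch is 11 mm wide (along x), 16 mm deep.
- buffer_seat (a point): Sprung buffer pin in the front of the right front post. It pushes the gate outward over the last part of its travel: 2 N when first touched (gate angle about 0.07), rising 0.25 N per mm. A gate let go unlatched is pushed open again; when latched, it holds the bar against the inner face of the striker.
- gate_hinge (a point): Point on the gate's upright hinge axis, 44 mm above the worktop, at x = -90, y = +90 mm in the bin's frame. The gate is a slatted panel 184 mm wide from here, 12 mm thick, its rear face in the plane of the axis, top at z = 88 mm, about 0.3 kg; it turns easily and stays where it is left.
- gate (a joint): Angle of the gate about its hinge axis: 0 parallel to the front of the bin, positive swung open toward the bin's -x, up to 1.25; it can go to -0.054. Latched, it reads between -0.05 and +0.07, depending on where the catch sits; with the bar down in front of the striker it stays about 0.12 farther open than that.
- latch_pivot (a point): Pivot of the steel latch bar on the outer face of the gate: 50 mm from the hinge axis, 72 mm above the worktop, 18 mm outside the gate's rear face. The bar is 8 mm thick across the gate and 14 mm high (lower edge at z = 65 mm when down); it runs 163 mm from here past the gate's free edge and crosses the catch plate 143 mm from here.
- latch (a joint): Angle of the latch bar about its pivot (axis square to the gate): 0 fully down, level, on its own stop just above the notch floor; positive with the free end raised, at most 0.24. From 0.11 it clears the catch's upper edge (80 mm above the worktop): the square striker, 14 mm thick, before the notch, and the land behind it, on which it stops if carried too far. About 0.12 kg, falls by its weight.
- grip (a point): Centre of the upright black grip on the latch bar: 12 mm thick across the gate, 26 mm wide along it, 34 mm high, free on all sides above the gate's top. With the bar down it is at z = 115 mm, 150 mm from the hinge axis along the gate, 18 mm outside its rear face, 100 mm along the bar and 43 mm above the pivot.
- mandarin_mid (a point): Centre of the loose mandarin, 46 mm across, 39 mm high, half-way up; it lies on the worktop in front of the gateway, between the bin and the open gate.
- garlic_mid (a point): Centre of a loose garlic bulb, 58 mm across and 57 mm high, standing in the back left corner of the bin.
- spice_jar: Loose spice jar with a red cap, 45 mm across, 106 mm high, upright beside the bin on its right; origin at the centre of its foot.
- salt: Loose glass salt shaker with a white top, 44 mm across, 90 mm high, upright beside the bin on its right; origin at the centre of its foot.
Not all that is in view belongs to the job. What is shaped like the part that bears mandarin_mid but green or pink is not meant.

How it is judged (in metres and radians):
On the way, in this order (a step that is already met when the one before it is completed fails the run):
1. the mandarin lies inside the bin and is let go (x of mandarin_mid in the frame of bin between -0.07 and 0.07 m and y of mandarin_mid in the frame of bin between -0.09 and 0.09 m and height (world z) of mandarin_mid below 0.06 m and contact force between the fingers and mandarin below 0.1 N), for 0.2 s.
2. the gate is nearly shut with the latch bar lifted over the striker (value of joint gate below 0.12 rad and value of joint latch above 0.085 rad), for 0.05 s.
At the end, for the whole second after the job is handed in: The latch bar lies fully down (joint latch below 0.03) in the notch of the catch (tip within 5 mm of the middle of the notch floor, seen from above), holding the gate shut; mandarin and garlic lie inside the bin; spice jar and salt shaker stand upright within 30 mm of where they were (horizontal distance between latch_tip and notch_floor below 0.005 m and value of joint latch below 0.03 rad and x of mandarin_mid in the frame of bin between -0.075 and 0.07 m and y of mandarin_mid in the frame of bin between -0.09 and 0.09 m and height (world z) of mandarin_mid below 0.06 m and x of garlic_mid in the frame of bin above -0.075 m and height (world z) of garlic_mid below 0.08 m and angle between each of spice_jar, salt's own z axis and vertical below 0.2 rad); the robot touches nothing.
It fails at once if the latch bar is forced against the catch with more than 20 N (contact force between latch_tip and anything else above 20 N).
It fails at once if the spice jar is moved more than 30 mm (distance of spice_jar from where it was at the start of the episode above 0.03 m).
It fails at once if the salt shaker is moved more than 30 mm (distance of salt from where it was at the start of the episode above 0.03 m).
It also fails if it takes over 69 s, if anything falls off the work surface, if the arm or the gripper's body presses on something with over 40 N, if the wrist force passes 120 N, or if a joint passes its speed limit or range.

ROBOT

A 6-joint arm with a two-finger parallel gripper is mounted at the origin on a cart in front of the work surface, level with it; the furniture and walls round the work are solid. World frame = base frame: x ahead of the robot, y to its left, z up, the work surface at z = 0. Lengths are in mm, angles in degrees, forces in N, time in s.
With the tool pointing down it reaches from about 350 to 850 mm from the base axis. Payload 8.1 kg.
Tool frame: the origin (TCP) lies midway between the tips of the shut fingers; the grasp point (between the pads) lies grip_depth behind it (grip_depth is the distance from the TCP to the grasp point, in mm); z points along the fingers, y is the line along which they close (so a half turn about z gives the same grasp; the last joint's range is limited). The gripper opens to 85 mm and grips with 20 to 120 N. Pads are 22 mm wide; open, the fingers measure 114 mm over their backs; the gripper's body (76 mm by 85 mm) begins 54 mm behind the grasp point. The pads swing forward as they close: fully open they stand 13 mm farther back than shut.
Start: joints at [59.966, 7.471, 85.268, -0, 87.261, -4.893], TCP at [254.892, 543.172, 231.292] pointing down, gripper open.
Joint ranges: [-169.43, 169.43], [-51.17, 129.36], [1.28, 143.12], [-76.62, 256.62], [0, 156.53], [-152.29, 152.29]. Speed limits (degrees/s): [136.94, 136.94, 159.86, 180, 180, 180].

INTERFACE

Orientations are given as [roll, pitch, yaw] about the fixed x, y, z axes, in that order (R = Rz(yaw) Ry(pitch) Rx(roll)).
In Python, from bench import sense, snapshot, hand_in, grip_depth gives the robot as it stands. The module is installed in compiled form; this text tells all that it offers.
- The arm moves only by the tool apply_moves, never from a script. Its argument "series" is text: rows parted by semicolons, each of 5 numbers parted by spaces: the shift along the tool's x, y, z each as a share of 0.3 m, from -1 to 1, then the turn about the tool's z as a share of 2 rad, from -1 to 1, then the gripper's target within -1 to 1 (shut at 1, half-way at 0, fully open at -1). In form: tx ty tz twist gripper; .... A call has 1 to 5 rows; each row shifts and turns the commanded pose from where the row before left it, along the tool's axes as they then stand; what a row does not reach is not made up. A row lasts 1/12 s, in which the tool goes at most 41.7 mm and 7.16 degrees, less where a joint would pass 70% of its speed; a pose out of reach is approached as far as the arm can. A call with a number of a shift or a turn outside -1 to 1 is refused whole. A call with a gripper value outside its range is refused whole. The fingers move at their own pace and stop on an object; "squeeze" is the grip in N (left out, the last holds). Time passes only in rows, so rows that do not move let the fingers close. It gives the time, the measured TCP pose, the force, the opening and the grip force at its end, in the units of the state.
- sense(): the state, without advancing time (a new reading comes with each control period).
- snapshot(name): name is "side" or "top" or "wrist"; returns a dict with "frame" (384x512x3 uint8, blue, green, red), "depth" (384x512 float32, mm along the optical axis (not along the pixel's ray), 0 where there is no reading), "intrinsics" (3x3 intrinsics, pixels), "dist" ([k1, k2, p1, p2, k3] as OpenCV has them; the pictures are not rectified), "extrinsics" (4x4, takes a point from camera to world coordinates); the wrist camera has in their place "tool_from_camera" (4x4, takes a point from camera to tool coordinates, whose origin is the TCP and whose axes are the flange's). Camera axes: x right, y down, z forward; pixel columns grow to the right and rows downward; lengths in mm; the calibration is good to about 2 mm. A picture is of the moment at which its call begins: read the wrist's pose just before it.
- hand_in(): hands the job in; it is judged then, once.
The state is a dict: "time": time; "joint_pos": joint angles; "qd": joint speeds; "joint_efforts": joint torques, N m; "tool_pos": TCP position; "tcp_rot": TCP orientation; "ft_force": force on the tool from outside, world axes, zero at the start; "wrist_torque": the same for the moment, N m; "finger_gap": finger opening in mm; "grip_force": force on a finger pad.
Only numpy, scipy, OpenCV 4.12 (cv2) and the standard library are available. Lean on these libraries where they do the work, as an engineer would, in place of code of your own. Each camera call takes 0.05 s, during which the arm holds its last target. There are 200 camera calls.

## Working session

There is one attempt and no reset: what is moved stays moved. The work goes in short steps, Python scripts to look and compute and a tool call to move; the robot and the scene stay as the last step left them, time stands still between calls to the robot, and variables do not carry over. Pictures are saved under pics/ and viewed, at most 10 in all, crops included, and the job is handed in when it is done.

Besides the shell and the picture viewer there is one more tool, called by a JSON object that holds its "fn" and its "kwargs". apply_moves: Moves the arm, as the interface text tells. Its arguments: {"type":"object","properties":{"series":{"type":"string"},"squeeze":{"type":"number"}},"required":["series"]}

```bash
mkdir -p pics; cat > h.py <<'E'
import numpy as np, cv2
from bench import sense, snapshot, hand_in, grip_depth
from scipy.spatial.transform import Rotation as R
def Tt():
    s=sense(); T=np.eye(4); T[:3,:3]=R.from_euler('xyz',s['tcp_rot'],degrees=True).as_matrix(); T[:3,3]=s['tool_pos']; return T
def cap(name,f):
    T=Tt(); d=snapshot(name)
    d['E']=T@d['tool_from_camera'] if name=='wrist' else d['extrinsics']
    np.savez(''+f+'.npz',**{k:d[k] for k in('frame','depth','intrinsics','dist','E')})
    return d
def load(f): return dict(np.load(''+f+'.npz'))
def ray(d,u,v):
    p=cv2.undistortPoints(np.array([[[u,v]]],float),d['intrinsics'],d['dist'])[0,0]
    r=np.array([p[0],p[1],1.]); return d['E'][:3,3], d['E'][:3,:3]@r
def pt(d,u,v,w=1):
    o,r=ray(d,u,v); z=d['depth'][int(v)-w:int(v)+w+1,int(u)-w:int(u)+w+1]; z=np.median(z[z>0]); return o+r*z
def onz(d,u,v,z):
    o,r=ray(d,u,v); return o+r*(z-o[2])/r[2]
def tri(a,b):
    (o1,r1),(o2,r2)=a,b; A=np.stack([r1,-r2],1); t=np.linalg.lstsq(A,o2-o1,rcond=None)[0]
    p,q=o1+t[0]*r1,o2+t[1]*r2; return (p+q)/2,np.linalg.norm(p-q)
E
python3 - <<'E'
from h import *
print(sense(),grip_depth)
a=cap('top','top0');b=cap('side','side0')
for n,d in(('top',a),('side',b)):
    cv2.imwrite(f'pics/{n}0.png',cv2.resize(d['frame'],(800,600),interpolation=cv2.INTER_CUBIC)); print(d['E'].round(2),d['intrinsics'])
E
```

```text
{'time': 0.0, 'joint_pos': array([ 5.99648237e+01,  7.51415631e+00,  8.53299019e+01, -8.21529584e-04,
        8.72606933e+01, -4.89272685e+00]), 'qd': array([-0.05870161,  0.06874682, -0.02004103, -0.03962017, -0.04077406,
       -0.05711272]), 'joint_efforts': array([-1.07483993e-03, -5.69400108e+01, -5.00553703e+01, -2.17443526e-04,
        1.50640908e-02,  5.03175272e-05]), 'tool_pos': array([254.62854504, 542.68573997, 230.24837843]), 'tcp_rot': array([-1.79895560e+02, -8.11677026e-03,  1.54857583e+02]), 'ft_force': array([ 0.97890553,  0.46247535, -0.52875307]), 'wrist_torque': array([-0.03443954, -0.01537759,  0.02262289]), 'grip_force': 0.0, 'finger_gap': 85.60994338964541} 18.700000000000003
[[-3.00000e-02 -9.90000e-01  1.00000e-01  5.18680e+02]
 [-1.00000e+00  3.00000e-02  1.00000e-02 -1.94000e+00]
 [-1.00000e-02 -1.00000e-01 -9.90000e-01  1.01622e+03]
 [ 0.00000e+00  0.00000e+00  0.00000e+00  1.00000e+00]] [[481.85770906   0.         249.13754747]
 [  0.         481.85770906 194.73113464]
 [  0.           0.           1.        ]]
[[-9.9000e-01 -5.0000e-02  1.6000e-01  4.9731e+02]
 [-1.7000e-01  3.7000e-01 -9.1000e-01  8.1415e+02]
 [-2.0000e-02 -9.3000e-01 -3.7000e-01  4.2949e+02]
 [ 0.0000e+00  0.0000e+00  0.0000e+00  1.0000e+00]] [[452.30335848   0.         259.06206053]
 [  0.         452.30335848 190.57562178]
 [  0.           0.           1.        ]]
```

View pics/top0.png

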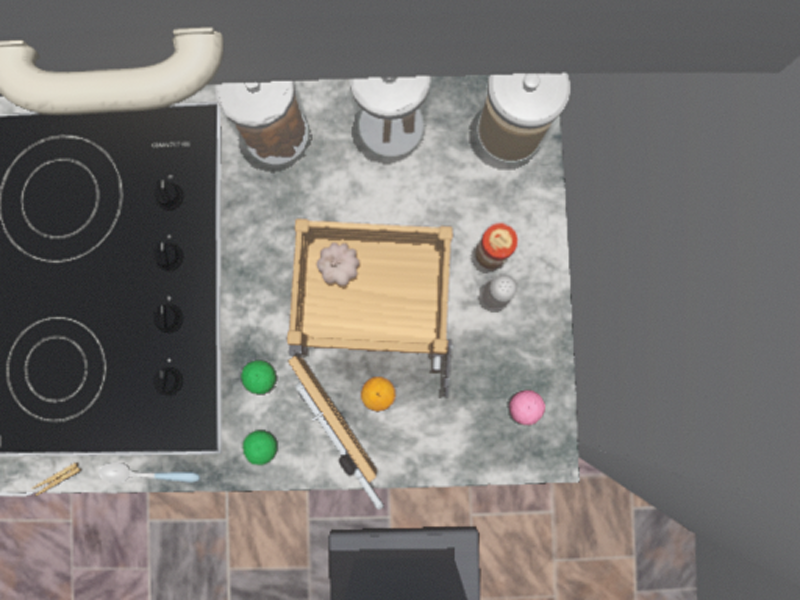

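View pics/side0.png

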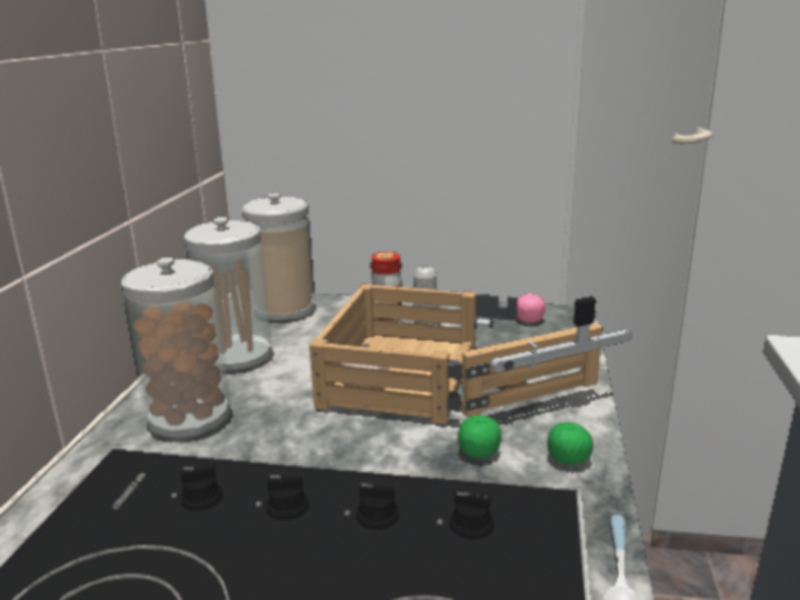

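The top view has the orange mandarin at (378,394). Look-alikes are green (258,377), green (260,447) and pink (527,408). I choose the orange one, since it lies between the bin and the open gate. In the side view the gate hides it. The bin's top corners are about (302,226), (447,233), (440,345) and (295,338). The catch is at (437,365) and the grip at (348,464).

```bash
python3 - <<'E'
from h import *
a=load('top0');b=load('side0')
hsv=cv2.cvtColor(a['frame'],cv2.COLOR_BGR2HSV)
m=cv2.inRange(hsv,(8,190,150),(18,255,255)); m[:230]=0
n,l,st,c=cv2.connectedComponentsWithStats(m); i=1+np.argmax(st[1:,4]); print(st[i],c[i],pt(a,*c[i]), onz(a,*c[i],20))
S=.64
for nm,u,v,z in [('BL',302,226,85),('BR',447,233,85),('FR',440,346,85),('FL',295,338,85),('catchend',444,396,80),('gate end',371,476,88),('gatehinge',294,360,88),('grip',347,462,132),('bar end',380,506,79),('pivot',303,390,79),('jar',500,239,106),('salt',503,289,90)]:
    print(nm,onz(a,u*S,v*S,z).round(1),pt(a,u*S,v*S).round(1))
print('side grip',tri(ray(a,347*S,462*S),ray(b,585*S,299*S)))
cr=a['frame'][195:335,170:310]
cv2.imwrite('pics/crop1.png',cv2.resize(cr,(600,600),interpolation=cv2.INTER_CUBIC))
E
```

```text
[238 256  13   6  42] [243.35714286 259.0952381 ] [491.493823    23.51094198  35.24460839] [491.07140214  23.90639705  20.        ]
BL [719.2 115.4  85. ] [719.1 115.3  85.7]
BR [704.8 -67.1  85. ] [704.7 -67.   85.6]
FR [563.2 -53.5  85. ] [563.2 -53.5  85.1]
FL [577.9 126.1  85. ] [577.9 125.9  86.3]
catchend [501.5 -56.7  80. ] [500.  -61.3   1.2]
gate end [406.9  35.6  88. ] [406.9  35.6  88.2]
gatehinge [550.6 127.3  88. ] [550.5 126.9  90.7]
grip [428.9  61.3 132. ] [428.9  61.3 132.1]
bar end [368.9  25.9  79. ] [368.9  25.9  78.8]
pivot [513.4 117.9  79. ] [513.4 117.6  80.9]
jar [ 691.4 -130.5  106. ] [ 691.  -130.1  108.4]
salt [ 631.4 -133.7   90. ] [ 631.5 -133.8   89.4]
side grip (array([426.99690719,  61.63223231, 129.31540915]), np.float64(3.3268084224425567))
```

View pics/crop1.png

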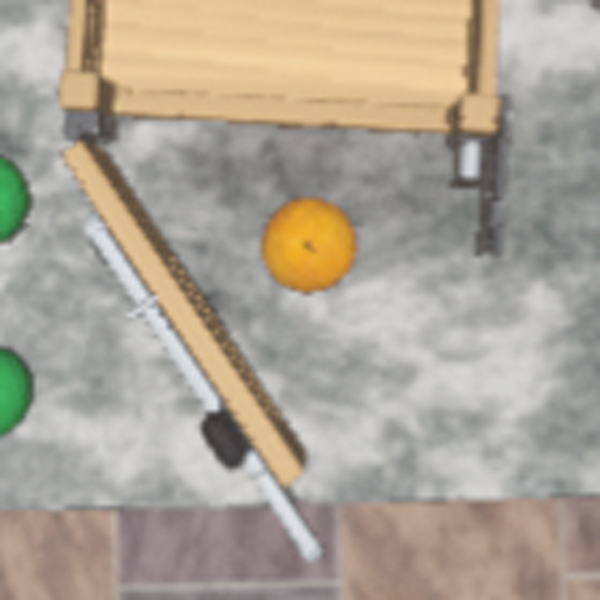

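The crop centres the mandarin at about (309,244), with the gate lying open to its left. I refine its position and print the move numbers.

```bash
cat >> h.py <<'E'
def go(x,y,z,n):
    T=Tt(); d=T[:3,:3].T@(np.array([x,y,z])-T[:3,3]); print('total',d.round(1),'per row',(d/300/n).round(4),'mm/row',np.linalg.norm(d)/n)
E
python3 - <<'E'
from h import *
a=load('top0'); print(onz(a,242.1,251.9,23),pt(a,242.1,251.9))
go(506,26,215,15)
E
```

```text
[505.90242865  26.03292076  23.        ] [506.10453898  25.59038572  38.71499987]
total [-447.1 -360.9   15.9] per row [-0.0993 -0.0802  0.0035] mm/row 38.3198668221994
```

{"fn": "apply_moves", "kwargs": {"series": "-0.1 -0.08 0 0 -1;-0.1 -0.08 0 0 -1;-0.1 -0.08 0 0 -1;-0.1 -0.08 0 0 -1;-0.1 -0.08 0 0 -1"}}

```text
time: 0.52
tool_pos: [339.8, 369.1, 230.7]
tcp_rot: [-180.0, -0.0, 154.9]
ft_force: [0.9, 1.1, -0.4]
finger_gap: 85.0
grip_force: 0.0
```

{"fn": "apply_moves", "kwargs": {"series": "-0.1 -0.08 0 0 -1;-0.1 -0.08 0 0 -1;-0.1 -0.08 0 0 -1;-0.1 -0.08 0 0 -1;-0.1 -0.08 0 0 -1"}}

```text
time: 0.93
tool_pos: [424.7, 196.6, 231.0]
tcp_rot: [-180.0, -0.0, 154.9]
ft_force: [1.0, 0.6, 1.2]
finger_gap: 85.5
grip_force: 0.0
```

{"fn": "apply_moves", "kwargs": {"series": "-0.1 -0.08 0 0 -1;0 0 0 0.058 -0.4;0 0 0 0.058 -0.4;0 0 0 0.058 -0.4;0 0 0 0 -0.4"}}

```text
time: 1.35
tool_pos: [441.3, 163.5, 230.8]
tcp_rot: [-180.0, -0.0, 134.5]
ft_force: [-1.0, 0.0, -0.4]
finger_gap: 59.8
grip_force: 0.0
```

```bash
python3 - <<'E'
from h import *
d=cap('wrist','w0'); cv2.imwrite('pics/w0.png',cv2.resize(d['frame'],(800,600),interpolation=cv2.INTER_CUBIC))
print(d['tool_from_camera'].round(3))
go(506,26,231,5)
E
```

```text
[[ 1.00000e-03 -9.57000e-01 -2.89000e-01  7.41250e+01]
 [ 1.00000e+00  1.00000e-03  0.00000e+00  1.14000e-01]
 [-0.00000e+00 -2.89000e-01  9.57000e-01 -1.42539e+02]
 [ 0.00000e+00  0.00000e+00  0.00000e+00  1.00000e+00]]
total [-1.431e+02 -5.160e+01 -1.000e-01] per row [-0.0954 -0.0344 -0.0001] mm/row 30.434592326064156
```

View pics/w0.png

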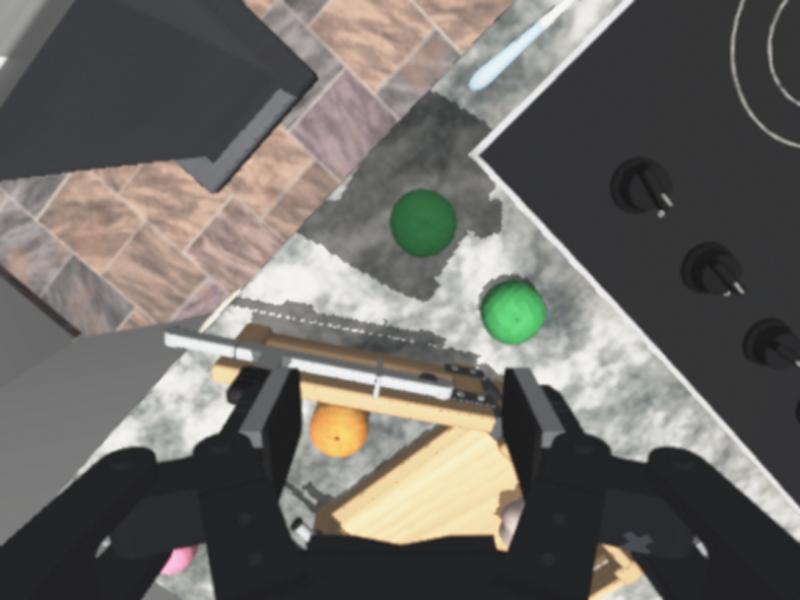

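The wrist view shows the mandarin at (338,432), just beyond the gate, and nothing near the tool's path. I triangulate it against the top view and move over it.

```bash
python3 - <<'E'
from h import *
a=load('top0');w=load('w0')
print(tri(ray(a,242.1,251.9),ray(w,338*.64,430*.64)), pt(w,338*.64,432*.64))
E
```

```text
(array([506.61457032,  26.44586647,  23.66250267]), np.float64(1.650882595625973)) [503.58214675  33.47856728  38.17996677]
```

{"fn": "apply_moves", "kwargs": {"series": "-0.095 -0.034 0 0 -0.4;-0.095 -0.034 0 0 -0.4;-0.095 -0.034 0 0 -0.4;-0.095 -0.034 0 0 -0.4;-0.095 -0.034 0 0 -0.4"}}

```text
time: 1.82
tool_pos: [506.3, 26.1, 231.2]
tcp_rot: [-180.0, -0.0, 135.3]
ft_force: [0.1, -0.3, -0.4]
finger_gap: 59.3
grip_force: 0.0
```

{"fn": "apply_moves", "kwargs": {"series": "0 0 0.12 0 -0.4;0 0 0.12 0 -0.4;0 0 0 0 -0.4;0 0 0 0 -0.4"}}

```text
time: 2.15
tool_pos: [503.9, 27.4, 157.3]
tcp_rot: [-179.8, -0.2, 135.1]
ft_force: [0.6, 0.1, 0.8]
finger_gap: 59.4
grip_force: 0.0
```

{"fn": "apply_moves", "kwargs": {"series": "0 0 0.1 0 -0.4;0 0 0.1 0 -0.4;0 0 0.08 0 -0.4;0 0 0.06 0 -0.4;0 0 0 0 -0.4"}}

```text
time: 2.57
tool_pos: [504.6, 27.7, 55.9]
tcp_rot: [-179.9, -0.1, 135.1]
ft_force: [-0.8, 0.1, -0.2]
finger_gap: 59.5
grip_force: 0.0
```

{"fn": "apply_moves", "kwargs": {"series": "0 0 0.06 0 -0.4;0 0 0.06 0 -0.4;0 0 0.055 0 -0.4;0 0 0 0 -0.4;0 0 0 0 -0.4"}}

```text
time: 2.98
tool_pos: [507.1, 27.4, 6.8]
tcp_rot: [180.0, 0.1, 135.0]
ft_force: [0.3, 0.0, 1.2]
finger_gap: 59.5
grip_force: 0.0
```

{"fn": "apply_moves", "kwargs": {"series": "0 0 0.015 0 -0.4;0 0 0 0 1;0 0 0 0 1;0 0 0 0 1;0 0 0 0 1", "squeeze": 20}}

```text
time: 3.4
tool_pos: [507.3, 27.1, 2.1]
tcp_rot: [179.9, 0.1, 134.9]
ft_force: [-2.0, 0.7, 6.6]
finger_gap: 43.8
grip_force: 19.9
```

{"fn": "apply_moves", "kwargs": {"series": "0 0 0 0 1;0 0 0 0 1;0 0 -0.04 0 1;0 0 -0.06 0 1;0 0 0 0 1"}}

```text
time: 3.82
tool_pos: [508.7, 26.9, 34.6]
tcp_rot: [179.8, 0.2, 134.9]
ft_force: [0.2, -0.9, -0.0]
finger_gap: 44.1
grip_force: 20.6
```

{"fn": "apply_moves", "kwargs": {"series": "0 0 -0.11 0 1;0 0 -0.11 0 1;0 0 -0.1 0 1;0 0 0 0 1;0 0 0 0 1"}}

```text
time: 4.23
tool_pos: [508.1, 26.9, 129.4]
tcp_rot: [179.8, 0.3, 134.9]
ft_force: [0.8, 0.6, -0.9]
finger_gap: 44.0
grip_force: 20.8
```

```bash
python3 - <<'E'
from h import *
s=sense();print(s['tool_pos'],s['finger_gap']);go(639,3,130,5)
E
```

```text
[508.1044164   26.94388055 129.37634654] 44.02070501814814
total [-109.4   75.8    0.2] per row [-0.0729  0.0505  0.0001] mm/row 26.61379504260974
```

{"fn": "apply_moves", "kwargs": {"series": "-0.073 0.05 0 0 1;-0.073 0.05 0 0 1;-0.073 0.05 0 0 1;-0.073 0.05 0 0 1;-0.073 0.05 0 0 1"}}

```text
time: 4.65
tool_pos: [636.5, 2.3, 124.3]
tcp_rot: [-179.9, -0.1, 134.9]
ft_force: [0.3, 0.5, 0.4]
finger_gap: 44.1
grip_force: 20.8
```

{"fn": "apply_moves", "kwargs": {"series": "0 0 0.1 0 1;0 0 0.1 0 1;0 0 0.08 0 1;0 0 0.04 0 1;0 0 0 0 1"}}

```text
time: 5.07
tool_pos: [632.3, 2.8, 24.8]
tcp_rot: [-179.7, -0.4, 134.9]
ft_force: [-1.1, -0.8, -1.6]
finger_gap: 43.5
grip_force: 20.8
```

{"fn": "apply_moves", "kwargs": {"series": "0 0 0.02 0 1;0 0 0.015 0 1;0 0 0 0 1;0 0 0 0 1"}}

```text
time: 5.4
tool_pos: [637.2, 2.5, 21.1]
tcp_rot: [179.9, 0.1, 134.9]
ft_force: [0.2, -0.5, -0.4]
finger_gap: 43.8
grip_force: 20.8
```

{"fn": "apply_moves", "kwargs": {"series": "0 0 0.014 0 1;0 0 0 0 1;0 0 0 0 0;0 0 0 0 -0.3;0 0 0 0 -0.3"}}

```text
time: 5.82
tool_pos: [636.6, 2.4, 15.9]
tcp_rot: [180.0, 0.0, 134.9]
ft_force: [0.1, 0.8, 0.6]
finger_gap: 55.7
grip_force: 0.0
```

{"fn": "apply_moves", "kwargs": {"series": "0 0 0 0 -0.4;0 0 0 0 -0.4;0 0 -0.08 0 -0.4;0 0 -0.1 0 -0.4;0 0 -0.1 0 -0.4"}}

```text
time: 6.23
tool_pos: [635.3, 2.6, 99.3]
tcp_rot: [-179.9, -0.1, 134.9]
ft_force: [1.4, 0.9, 0.1]
finger_gap: 59.6
grip_force: 0.0
```

{"fn": "apply_moves", "kwargs": {"series": "0 0 -0.12 0 -0.4;0 0 -0.12 0 -0.4;0 0 -0.12 0 -0.4;0 0 0 0 -0.4;0 0 0 0 -0.4"}}

```text
time: 6.65
tool_pos: [638.6, 2.3, 211.8]
tcp_rot: [179.7, 0.3, 134.9]
ft_force: [0.6, 0.3, -0.6]
finger_gap: 60.0
grip_force: 0.0
```

```bash
python3 - <<'E'
from h import *
d=cap('wrist','w1')
hsv=cv2.cvtColor(d['frame'],cv2.COLOR_BGR2HSV); m=cv2.inRange(hsv,(8,200,150),(18,255,255))
n,l,st,c=cv2.connectedComponentsWithStats(m); i=1+np.argmax(st[1:,4]); print(st[i],c[i],pt(d,*c[i]))
go(551,-92,170,4)
E
```

```text
Traceback (most recent call last):
ValueError: attempt to get argmax of an empty sequence
```

{"fn": "apply_moves", "kwargs": {"series": "-0.004 -0.107 0.035 0 -0.4;-0.004 -0.107 0.035 0 -0.4;-0.004 -0.107 0.035 0 -0.4;-0.004 -0.107 0.035 0 -0.4;0 0 0 0 -0.4"}}

```text
time: 7.12
tool_pos: [542.6, -94.2, 159.8]
tcp_rot: [-179.6, -0.4, 134.8]
ft_force: [-0.6, 0.0, -1.2]
finger_gap: 59.9
grip_force: 0.0
```

{"fn": "apply_moves", "kwargs": {"series": "0 0 0 0 -0.4;0 0 0 0 -0.4"}}

```text
time: 7.28
tool_pos: [548.4, -91.4, 164.5]
tcp_rot: [-180.0, -0.1, 134.9]
ft_force: [0.7, -0.2, 0.9]
finger_gap: 59.6
grip_force: 0.0
```

```bash
python3 - <<'E'
from h import *
d=cap('wrist','w2'); cv2.imwrite('pics/w2.png',cv2.resize(d['frame'],(800,600),interpolation=cv2.INTER_CUBIC))
E
```

```text
(no output)
```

View pics/w2.png

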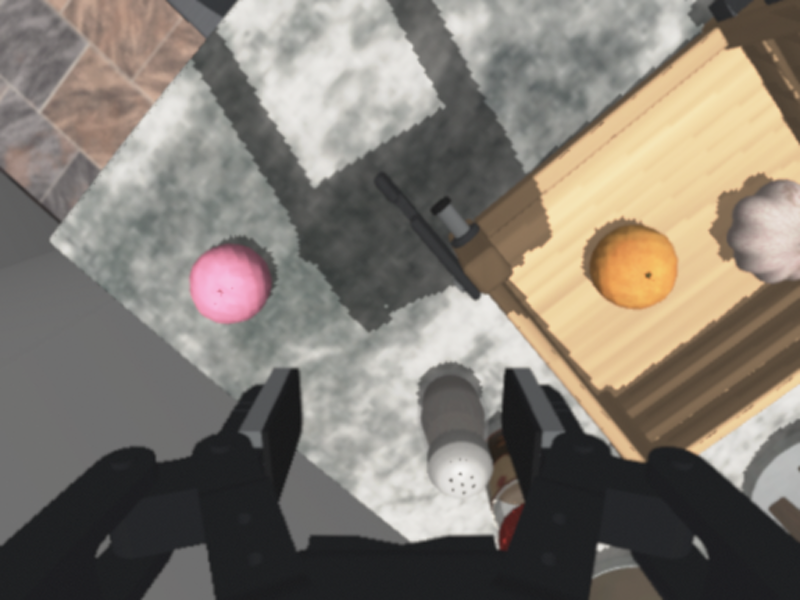

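The mandarin is inside the bin at (634,266) and the garlic is in the corner. The catch plate runs from its striker at (385,185) to the post at (475,295), with the notch at about (405,212). I'll measure the catch in depth and in an enlarged crop.

```bash
python3 - <<'E'
from h import *
d=load('w2'); S=.64
print('mand',pt(d,634*S,266*S),'post',pt(d,505*S,240*S),pt(d,478*S,263*S))
x0,y0=230,100
cr=d['frame'][y0:y0+100,x0:x0+100]
cr=np.clip(cr.astype(float)*2.2,0,255).astype(np.uint8)
cv2.imwrite('pics/c2.png',cv2.resize(cr,(600,600),interpolation=cv2.INTER_CUBIC))
# depth pixels belonging to plate, in bin frame
c=np.array([641.3,30.2]);A=np.deg2rad(-4.5);Rb=np.array([[np.cos(A),-np.sin(A)],[np.sin(A),np.cos(A)]])
o=[]
for v in range(105,195):
  for u in range(232,310):
    z=d['depth'][v,u]
    if z<=0: continue
    p=pt(d,u,v,0); b=Rb.T@(p[:2]-c)
    if p[2]>30 and -112<b[1]<-95 and -145<b[0]<-75: o.append([b[0],b[1],p[2]])
o=np.array(o)
for x in range(-140,-78,2):
    q=o[(o[:,0]>=x)&(o[:,0]<x+2)]
    if len(q): print(x,len(q),'zmax %.1f zmed %.1f ymed %.1f'%(q[:,2].max(),np.median(q[:,2]),np.median(q[:,1])))
E
```

```text
mand [626.60623609   1.50962477  50.29428387] post [579.48095151 -37.01205857  12.3320663 ] [558.46785029 -52.94286817  84.1022224 ]
-136 3 zmax 77.9 zmed 62.2 ymed -99.0
-134 32 zmax 80.8 zmed 78.5 ymed -98.6
-132 28 zmax 81.4 zmed 79.1 ymed -98.7
-130 29 zmax 80.8 zmed 79.0 ymed -98.7
-128 30 zmax 81.1 zmed 79.1 ymed -98.6
-126 31 zmax 80.9 zmed 78.8 ymed -98.4
-124 29 zmax 80.9 zmed 79.0 ymed -98.8
-122 20 zmax 80.4 zmed 78.8 ymed -98.6
-120 14 zmax 64.8 zmed 64.0 ymed -98.7
-118 24 zmax 64.8 zmed 63.4 ymed -99.2
-116 22 zmax 65.2 zmed 63.6 ymed -99.2
-114 23 zmax 64.9 zmed 63.8 ymed -99.3
-112 22 zmax 66.0 zmed 63.8 ymed -98.8
-110 38 zmax 79.8 zmed 67.9 ymed -99.5
-108 31 zmax 80.6 zmed 78.7 ymed -98.5
-106 28 zmax 81.4 zmed 79.0 ymed -98.6
-104 29 zmax 80.5 zmed 79.4 ymed -99.1
-102 28 zmax 80.6 zmed 78.9 ymed -98.7
-100 26 zmax 80.3 zmed 79.0 ymed -98.6
-98 26 zmax 81.0 zmed 79.4 ymed -99.1
-96 31 zmax 80.6 zmed 78.9 ymed -98.7
-94 24 zmax 81.2 zmed 78.6 ymed -98.3
-92 27 zmax 80.9 zmed 79.3 ymed -99.3
-90 28 zmax 80.6 zmed 79.1 ymed -98.8
-88 28 zmax 80.9 zmed 79.1 ymed -98.8
-86 24 zmax 81.1 zmed 79.0 ymed -99.2
-84 28 zmax 79.9 zmed 78.7 ymed -98.6
-82 27 zmax 80.6 zmed 78.6 ymed -98.9
-80 46 zmax 82.0 zmed 77.3 ymed -97.5
```

View pics/c2.png

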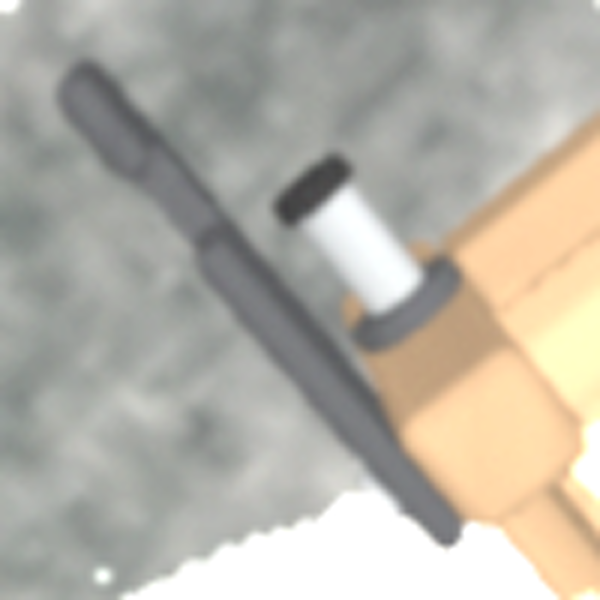

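{"fn": "apply_moves", "kwargs": {"series": "0.127 0.016 -0.017 0 -0.4;0.127 0.016 -0.017 0 -0.4;0.127 0.016 -0.017 0 -0.4;0.127 0.016 -0.017 0 -0.4;0.127 0.016 -0.017 0 -0.4"}}

```text
time: 7.75
tool_pos: [430.8, 62.2, 191.7]
tcp_rot: [180.0, 0.0, 135.0]
ft_force: [-0.1, 1.2, 0.2]
finger_gap: 59.4
grip_force: 0.0
```

{"fn": "apply_moves", "kwargs": {"series": "0 0 0 0.059 -0.4;0 0 0 0.059 -0.4;0 0 0 0.059 -0.4;0 0 0 0.059 -0.4;0 0 0 0.059 -0.4"}}

```text
time: 8.17
tool_pos: [432.0, 61.5, 191.8]
tcp_rot: [179.9, 0.0, 100.9]
ft_force: [-0.5, 0.7, 0.0]
finger_gap: 59.3
grip_force: 0.0
```

{"fn": "apply_moves", "kwargs": {"series": "0 0 0 0.059 -0.4;0 0 0 0.059 -0.4;0 0 0 0.059 -0.4;0 0 0 0.059 -0.4;0 0 0 0.059 -0.4"}}

```text
time: 8.58
tool_pos: [432.0, 61.3, 191.7]
tcp_rot: [180.0, -0.0, 67.1]
ft_force: [0.6, -1.0, 0.3]
finger_gap: 60.0
grip_force: 0.0
```

{"fn": "apply_moves", "kwargs": {"series": "0 0 0 0.059 -0.4;0 0 0 0.059 -0.4;0 0 0 0.059 -0.4;0 0 0 0.059 -0.4;0 0 0 0.059 -0.4"}}

```text
time: 9.0
tool_pos: [432.1, 61.3, 191.7]
tcp_rot: [180.0, -0.1, 33.3]
ft_force: [-0.9, 0.1, -0.3]
finger_gap: 59.6
grip_force: 0.0
```

```bash
cat >> h.py <<'E'
BC=np.array([641.3,30.2]);BA=np.deg2rad(-4.5);RB=np.array([[np.cos(BA),-np.sin(BA)],[np.sin(BA),np.cos(BA)]])
def gpt(th,al,out):   # point on gate: along, outside -> world xy
    d=np.array([-np.sin(th),-np.cos(th)]);n=np.array([-np.cos(th),np.sin(th)])
    return BC+RB@(np.array([-90,90])+al*d+out*n)
def gripc(th,ph):
    al=50+100*np.cos(ph)-43*np.sin(ph); z=72+100*np.sin(ph)+43*np.cos(ph)
    return np.r_[gpt(th,al,18),z]
def yawof(th): return 85.5-np.rad2deg(th)
E
python3 - <<'E'
from h import *
print(sense()['tool_pos'],sense()['tcp_rot'])
d=cap('wrist','w3'); cv2.imwrite('pics/w3.png',cv2.resize(d['frame'],(800,600),interpolation=cv2.INTER_CUBIC))
print(gripc(.91,0),yawof(.91))
E
```

```text
[432.06198845  61.2655945  191.67814612] [ 1.79983125e+02 -5.30637199e-02  3.32689143e+01]
[423.45679315  59.53140484 115.        ] 33.36084064309509
```

View pics/w3.png

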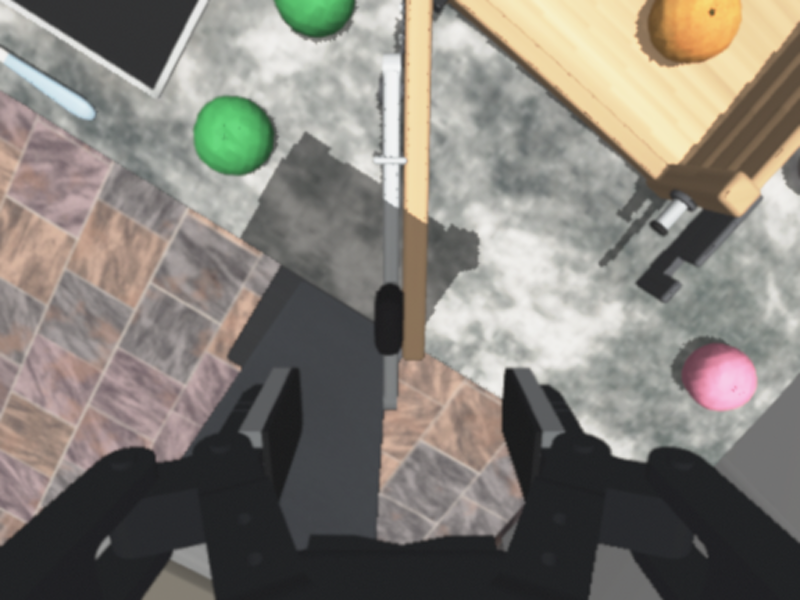

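The image shows the bar running vertical, in line with the tool. The grip's top is at about (389,310), the bar tip at (390,408) and the notch near (660,275).

```bash
python3 - <<'E'
from h import *
d=load('w3');a=load('top0');S=.64
for n,u,v in [('g top',389,300),('g mid',389,312),('g end',389,342),('bar tip',390,403),('bar pivot end',391,62),('gate edge',414,350),('gate hi',419,30)]:
    print(n,pt(d,u*S,v*S).round(1))
o=[]
for v in range(170,235):
  for u in range(235,263):
    if d['depth'][v,u]>0:
      p=pt(d,u,v,0)
      if p[2]>126:o.append(p)
o=np.array(o);print(len(o),o.mean(0),o.min(0),o.max(0))
c,s=np.cos(np.deg2rad(33.3)),np.sin(np.deg2rad(33.3)); q=o[:,:2]@np.array([[c,s],[s,-c]]).T
print('tool-frame extents',q.min(0),q.max(0)); t=sense()['tool_pos'];print(np.array([[c,s],[s,-c]])@t[:2])
print(tri(ray(a,347*S,462*S),ray(d,389*S,310*S)))
E
```

```text
g top [435.6  70.1 128. ]
g mid [432.1  67.8 131.5]
g end [421.1  60.6 132.2]
bar tip [371.7  29.4  79. ]
bar pivot end [518.9 124.4  78.9]
gate edge [408.5  38.3  87.8]
gate hi [535.9 120.6  87.9]
593 [426.19355422  64.57740487 130.50955461] [413.62974958  54.39364781 126.01466557] [436.65737251  73.85148075 133.0482765 ]
tool-frame extents [378.52571092 174.32345669] [402.94198561 185.83215586]
[394.7274565  186.03139089]
(array([425.79921673,  63.61657294, 106.11169462]), np.float64(1.321232999177384))
```

{"fn": "apply_moves", "kwargs": {"series": "-0.007 -0.01 0.08 0 -0.5;-0.006 -0.01 0.08 0 -0.5;0 0 0.08 0 -0.5;0 0 0.05 0 -0.5;0 0 0.018 0 -0.5"}}

```text
time: 9.47
tool_pos: [423.3, 63.8, 96.2]
tcp_rot: [-179.9, 0.2, 33.7]
ft_force: [-0.0, -1.8, -0.8]
finger_gap: 64.1
grip_force: 0.0
```

{"fn": "apply_moves", "kwargs": {"series": "0 0 0 0 -0.5;0 0 0 0 0.4;0 0 0 0 0.4;0 0 0 0 0.4;0 0 0 0 0.4"}}

```text
time: 9.88
tool_pos: [425.7, 63.2, 99.9]
tcp_rot: [179.9, -0.1, 33.5]
ft_force: [0.4, -0.0, -0.6]
finger_gap: 25.7
grip_force: 0.0
```

{"fn": "apply_moves", "kwargs": {"series": "0 0 0 0 1;0 0 0 0 1;0 0 0 0 1;0 0 0 0 1;0 0 0 0 1", "squeeze": 20}}

```text
time: 10.3
tool_pos: [425.4, 62.9, 99.4]
tcp_rot: [179.9, -0.1, 33.5]
ft_force: [0.1, -2.7, 5.4]
finger_gap: 11.7
grip_force: 25.4
```

{"fn": "apply_moves", "kwargs": {"series": "-0.0032 0.04 0 -0.04 1;-0.0032 0.04 0 -0.04 1;0 0 0 0 1;0 0 0 0 1"}}

```text
time: 10.63
tool_pos: [437.8, 41.9, 99.4]
tcp_rot: [180.0, -0.0, 42.6]
ft_force: [-2.8, -2.9, 6.4]
finger_gap: 11.7
grip_force: 25.0
```

```bash
python3 - <<'E'
from h import *
s=sense();p=s['tool_pos'][:2];y=s['tcp_rot'][2];th=np.deg2rad(85.5-y);print(p,y,th,s['ft_force'],s['wrist_torque'])
for sh in([0,0],[2.5,4]):
    b=BC+sh; h=b+RB@np.array([-90,90])
    for q in ([425.4,62.9],p): 
        r=q-h; print(sh,np.linalg.norm(r), (np.pi/2-0)-0+0-0 if 0 else np.arctan2(*(-(RB.T@r)))-.1194)
E
```

```text
[437.84090756  41.94830716] 42.592978940006695 0.7488687897194306 [-2.81450741 -2.85375322  6.35988339] [-0.32872253  0.18110172 -0.19089324]
[0, 0] 147.8489441654265 0.9245482714029991
[0, 0] 147.72667067694636 0.7594848750966348
[2.5, 4] 151.85659390668857 0.9079455113855863
[2.5, 4] 152.0844931487682 0.7474401076015438
```

{"fn": "apply_moves", "kwargs": {"series": "-0.0032 0.04 0 -0.04 1;-0.0032 0.04 0 -0.04 1;-0.0032 0.04 0 -0.04 1;-0.0032 0.04 0 -0.04 1;0 0 0 0 1"}}

```text
time: 11.05
tool_pos: [472.5, 7.1, 99.3]
tcp_rot: [179.9, 0.0, 61.2]
ft_force: [-2.1, -4.7, 8.7]
finger_gap: 12.1
grip_force: 25.0
```

{"fn": "apply_moves", "kwargs": {"series": "-0.0032 0.04 0 -0.04 1;-0.0032 0.04 0 -0.04 1;0 0 0 0 1;0 0 0 0 1;0 0 0 0 1"}}

```text
time: 11.47
tool_pos: [492.1, -4.9, 99.4]
tcp_rot: [179.9, 0.1, 70.1]
ft_force: [-2.6, -6.2, 7.7]
finger_gap: 11.7
grip_force: 25.0
```

```bash
cat >>h.py <<'E'
BC=BC+[2.5,4]
def gst():
    s=sense(); r=s['tool_pos'][:2]-BC-RB@np.array([-90,90]); R0=np.linalg.norm(r)
    al=np.sqrt(max(R0**2-18**2,0)); th=np.arctan2(*(-(RB.T@r)))-np.arctan2(18,al)
    print('t %.2f'%s['time'],'R %.1f al %.1f th %.4f yawth %.4f z %.1f'%(R0,al,th,np.deg2rad(85.5-s['tcp_rot'][2]),s['tool_pos'][2]),s['ft_force'].round(1),s['wrist_torque'].round(2),s['finger_gap'])
E
python3 -c "from h import *;gst()"
```

```text
t 11.47 R 152.4 al 151.3 th 0.2730 yawth 0.2691 z 99.4 [-2.6 -6.2  7.7] [-0.88  0.37 -0.16] 11.74655704914482
```

{"fn": "apply_moves", "kwargs": {"series": "0.0073 0 -0.0136 0 1;0.0073 0 -0.0136 0 1;0.0073 0 -0.0136 0 1;0.0073 0 -0.0136 0 1;0 0 0 0 1"}}

```text
time: 11.88
tool_pos: [494.8, 4.7, 115.3]
tcp_rot: [180.0, -0.0, 70.1]
ft_force: [1.5, -2.8, -2.2]
finger_gap: 11.4
grip_force: 25.8
```

{"fn": "apply_moves", "kwargs": {"series": "0 0 0 0 1;0 0 0 0 1"}}

```text
time: 12.05
tool_pos: [494.7, 4.4, 114.9]
tcp_rot: [180.0, -0.0, 70.2]
ft_force: [1.8, -2.7, -1.7]
finger_gap: 11.4
grip_force: 26.4
```

```bash
python3 - <<'E'
from h import *
gst()
d=cap('wrist','w4'); cv2.imwrite('pics/w4.png',cv2.resize(d['frame'],(800,600),interpolation=cv2.INTER_CUBIC))
E
```

```text
t 12.05 R 142.9 al 141.8 th 0.2785 yawth 0.2676 z 114.9 [ 1.8 -2.7 -1.7] [-0.47 -0.2  -0.3 ] 11.401261308020606
```

View pics/w4.png

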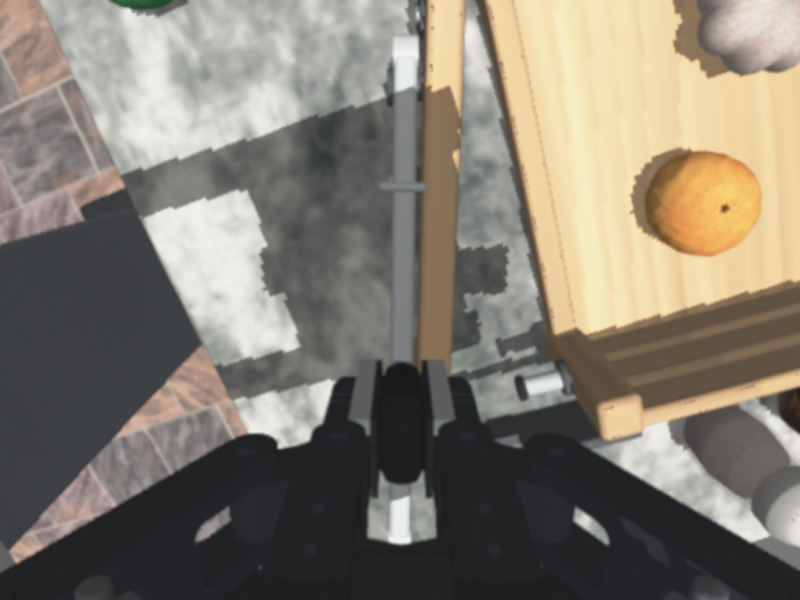

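The bar is held by the grip between the fingers and raised, its tip end at (400,520). The striker lies ahead to the right and the mandarin is in the bin. I swing on towards the notch.

{"fn": "apply_moves", "kwargs": {"series": "-0.0027 0.0285 0 -0.03 1;-0.0027 0.0285 0 -0.03 1;-0.0027 0.0285 0 -0.03 1;0 0 0 0 1;0 0 0 0 1"}}

```text
time: 12.52
tool_pos: [518.5, -5.4, 114.9]
tcp_rot: [-180.0, 0.0, 80.4]
ft_force: [0.8, -3.5, 0.4]
finger_gap: 11.8
grip_force: 24.6
```

```bash
python3 - <<'E'
from h import *
gst()
d=load('w4');S=.64
print(pt(d,404*S,80*S).round(1),pt(d,401*S,345*S).round(1))
E
```

```text
t 12.52 R 142.9 al 141.8 th 0.0979 yawth 0.0894 z 114.9 [ 0.8 -3.5  0.4] [-0.65 -0.21 -0.28] 11.766228400013384
[526.5  90.6  79. ] [496.1   9.2  92.7]
```

{"fn": "apply_moves", "kwargs": {"series": "-0.0024 0.0237 0 -0.021 1;0 0 0 0 1;0 0 0 0 1"}}

```text
time: 12.77
tool_pos: [524.4, -7.2, 114.8]
tcp_rot: [-179.9, 0.0, 82.8]
ft_force: [-4.3, -4.4, 2.6]
finger_gap: 11.7
grip_force: 24.4
```

```bash
python3 - <<'E'
from h import *
gst()
d=cap('side','s5'); t=cap('top','t5')
a=cv2.resize(d['frame'][150:250,270:420],(600,400),interpolation=cv2.INTER_CUBIC)
b=cv2.resize(t['frame'][180:280,190:310],(480,400),interpolation=cv2.INTER_CUBIC)
cv2.imwrite('pics/s5.png',a[:, :])
# bar tip and striker in the top view depth, plate strip, bin frame
for v in range(205,262):
  for u in range(272,296):
    if t['depth'][v,u]>0:
      p=pt(t,u,v,0); q=RB.T@(p[:2]-BC)
      if p[2]>60 and -125<q[1]<-92 and q[0]<-85 and u%2==0: print(u,v,q.round(1),p[2].round(0),t['frame'][v,u].max(),end=' | ')
E
```

```text
t 12.77 R 143.0 al 141.8 th 0.0549 yawth 0.0479 z 114.8 [-4.3 -4.4  2.6] [-0.69  0.31 -0.21] 11.701283372523829
```

View pics/s5.png

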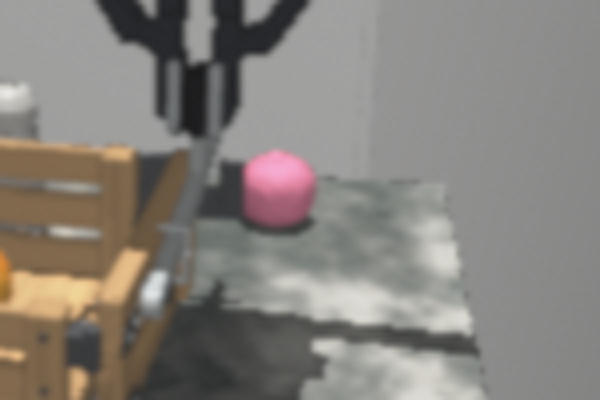

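{"fn": "apply_moves", "kwargs": {"series": "0 0.0035 0 -0.003 1;-0.0036 0 0.0062 0 1;-0.0036 0 0.0062 0 1;0 0 0 0 1;0 0 0 0 1"}}

```text
time: 13.28
tool_pos: [525.2, -9.4, 111.4]
tcp_rot: [-179.9, 0.0, 83.1]
ft_force: [-4.8, -4.7, 4.1]
finger_gap: 11.7
grip_force: 24.2
```

```bash
python3 -c "from h import *;gst()"
```

```text
t 13.28 R 144.9 al 143.8 th 0.0475 yawth 0.0423 z 111.4 [-4.8 -4.7  4.1] [-0.58  0.53 -0.18] 11.670589317737818
```

{"fn": "apply_moves", "kwargs": {"series": "-0.0036 0 0.0062 0 1;0 0 0 0 1;0 0 0 0 1"}}

```text
time: 13.53
tool_pos: [525.1, -10.5, 109.7]
tcp_rot: [-179.9, 0.0, 83.1]
ft_force: [-3.6, -3.8, 4.5]
finger_gap: 11.9
grip_force: 24.2
```

```bash
python3 -c "from h import *;gst()"
```

```text
t 13.53 R 146.0 al 144.9 th 0.0472 yawth 0.0423 z 109.7 [-3.6 -3.8  4.5] [-0.51  0.5  -0.25] 11.891570790036283
```

{"fn": "apply_moves", "kwargs": {"series": "-0.0034 0 0.0062 0 1;0 0 0 0 1;0 0 0 0 1"}}

```text
time: 13.78
tool_pos: [525.0, -11.5, 107.8]
tcp_rot: [-179.9, 0.0, 83.1]
ft_force: [-4.1, -4.5, 3.8]
finger_gap: 11.8
grip_force: 24.2
```

{"fn": "apply_moves", "kwargs": {"series": "-0.0034 0 0.0062 0 1;0 0 0 0 1;0 0 0 0 1"}}

```text
time: 14.03
tool_pos: [524.9, -12.4, 105.9]
tcp_rot: [-179.9, 0.0, 83.1]
ft_force: [-4.1, -4.0, 5.4]
finger_gap: 11.7
grip_force: 24.3
```

```bash
python3 -c "from h import *;gst()"
```

```text
t 14.03 R 147.9 al 146.8 th 0.0472 yawth 0.0422 z 105.9 [-4.1 -4.   5.4] [-0.4   0.52 -0.21] 11.673503924382093
```

Latch is now at about 0.066, below the catch's edge, with no rise in force, so the bar is entering the notch. I continue down.

{"fn": "apply_moves", "kwargs": {"series": "-0.0032 0 0.0063 0 1;0 0 0 0 1;0 0 0 0 1"}}

```text
time: 14.28
tool_pos: [524.7, -13.4, 104.0]
tcp_rot: [-179.9, 0.0, 83.1]
ft_force: [-4.3, -4.6, 3.3]
finger_gap: 11.7
grip_force: 24.2
```

{"fn": "apply_moves", "kwargs": {"series": "-0.003 0 0.0063 0 1;0 0 0 0 1;0 0 0 0 1"}}

```text
time: 14.53
tool_pos: [524.6, -14.3, 102.1]
tcp_rot: [-179.9, 0.0, 83.1]
ft_force: [-3.3, -4.1, 3.9]
finger_gap: 12.0
grip_force: 24.3
```

{"fn": "apply_moves", "kwargs": {"series": "-0.003 0 0.0055 0 1;0 0 0 0 1;0 0 0 0 1"}}

```text
time: 14.78
tool_pos: [524.5, -15.1, 100.3]
tcp_rot: [-179.9, 0.0, 83.1]
ft_force: [-3.8, -3.6, 4.2]
finger_gap: 11.3
grip_force: 24.3
```

```bash
python3 -c "from h import *;gst()"
```

```text
t 14.78 R 150.6 al 149.5 th 0.0476 yawth 0.0423 z 100.3 [-3.8 -3.6  4.2] [-0.36  0.43 -0.19] 11.317419157239232
```

{"fn": "apply_moves", "kwargs": {"series": "0 0 0 0 0.5;0 0 0 0 0.2;0 0 0 0 0;0 0 0 0 0;0 0 0 0 0"}}

```text
time: 15.2
tool_pos: [525.5, -14.9, 100.3]
tcp_rot: [180.0, -0.0, 83.2]
ft_force: [0.2, -0.4, -0.6]
finger_gap: 43.1
grip_force: 0.0
```

{"fn": "apply_moves", "kwargs": {"series": "0 0 -0.06 0 0;0 0 -0.1 0 0;0 0 -0.12 0 0;0 0 -0.12 0 0;0 0 0 0 0"}}

```text
time: 15.62
tool_pos: [529.5, -15.5, 229.1]
tcp_rot: [179.3, -0.0, 83.2]
ft_force: [1.1, -0.5, 1.7]
finger_gap: 43.0
grip_force: 0.0
```

{"fn": "apply_moves", "kwargs": {"series": "0.12 0 0 0 0;0.12 0 0 0 0;0.12 0 0 0 0;0.12 0 0 0 0;0 0 0 0 0"}}

```text
time: 16.03
tool_pos: [542.4, 133.6, 220.1]
tcp_rot: [-180.0, -0.2, 83.5]
ft_force: [-0.7, -1.1, -0.6]
finger_gap: 42.6
grip_force: 0.0
```

```bash
python3 - <<'E'
from h import *
gst()
d=cap('wrist','w6'); t=cap('top','t6')
a=cv2.resize(d['frame'],(512,384)); b=cv2.resize(t['frame'][120:300,160:340],(384,384),interpolation=cv2.INTER_CUBIC)
im=cv2.resize(np.hstack([a,b]),(800,343)); cv2.imwrite('pics/f.png',im)
E
```

```text
t 16.03 R 18.9 al 5.8 th 0.3719 yawth 0.0355 z 220.1 [-0.7 -1.1 -0.6] [-0.09 -0.06 -0.01] 42.592609730149036
```

View pics/f.png

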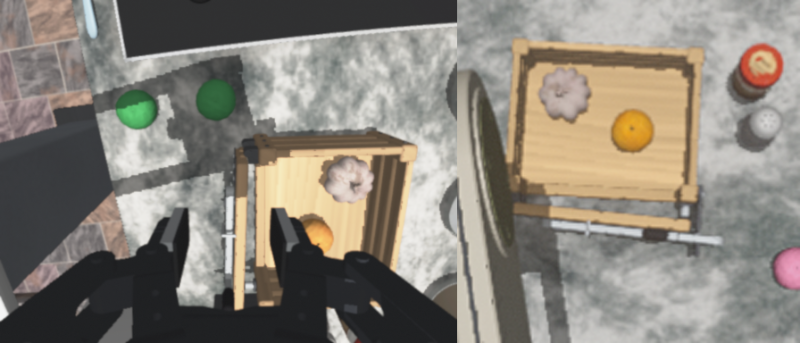

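The gate is shut with the bar across the catch and the striker in front of it, at about (692,248). The mandarin and garlic are in the bin, and the jar and shaker are standing. I check the bar's height before handing in.

```bash
python3 - <<'E'
from h import *
t=cap('top','t7')
o=[]
for v in range(236,256):
  for u in range(276,300):
    if t['depth'][v,u]>0:
      p=pt(t,u,v,0);q=RB.T@(p[:2]-BC)
      if p[2]>60:o.append([*q,p[2]])
o=np.array(o); tip=o[(o[:,1]<-107)]; pl=o[(o[:,1]>-107)&(o[:,1]<-99)]
print('tip',len(tip),tip.mean(0),tip.min(0),tip.max(0)); print(pl[np.argsort(pl[:,0])].round(0).tolist())
E
```

```text
tip 60 [-118.12146609 -117.57163768   80.09277173] [-133.64448015 -130.07110215   65.2638659 ] [-100.77172041 -107.04704072   84.71925378]
[[-136.0, -105.0, 80.0], [-134.0, -103.0, 78.0], [-134.0, -105.0, 80.0], [-132.0, -103.0, 81.0], [-132.0, -105.0, 81.0], [-130.0, -103.0, 79.0], [-130.0, -105.0, 84.0], [-128.0, -103.0, 77.0], [-128.0, -105.0, 83.0], [-128.0, -107.0, 80.0], [-126.0, -103.0, 78.0], [-126.0, -105.0, 80.0], [-126.0, -107.0, 80.0], [-124.0, -103.0, 81.0], [-124.0, -105.0, 78.0], [-124.0, -107.0, 79.0], [-122.0, -104.0, 67.0], [-122.0, -105.0, 78.0], [-122.0, -107.0, 79.0], [-120.0, -101.0, 77.0], [-120.0, -103.0, 83.0], [-120.0, -105.0, 81.0], [-120.0, -107.0, 80.0], [-119.0, -101.0, 82.0], [-118.0, -103.0, 80.0], [-118.0, -104.0, 82.0], [-118.0, -107.0, 80.0], [-117.0, -101.0, 80.0], [-116.0, -103.0, 80.0], [-116.0, -105.0, 78.0], [-116.0, -106.0, 82.0], [-115.0, -101.0, 81.0], [-115.0, -103.0, 79.0], [-114.0, -104.0, 81.0], [-114.0, -106.0, 80.0], [-113.0, -103.0, 67.0], [-112.0, -105.0, 64.0], [-111.0, -105.0, 73.0], [-111.0, -103.0, 64.0], [-111.0, -106.0, 80.0], [-109.0, -104.0, 82.0], [-109.0, -106.0, 83.0], [-109.0, -103.0, 67.0], [-107.0, -104.0, 80.0], [-107.0, -106.0, 81.0], [-107.0, -103.0, 66.0], [-105.0, -104.0, 83.0], [-105.0, -106.0, 81.0], [-105.0, -103.0, 67.0], [-103.0, -104.0, 81.0], [-103.0, -106.0, 80.0], [-103.0, -103.0, 65.0], [-101.0, -104.0, 82.0], [-101.0, -106.0, 83.0], [-101.0, -103.0, 62.0]]
```

```bash
python3 -c "from bench import hand_in;print(hand_in())"
```

```text
the job is handed in; nothing more can be done
None
```

I put the mandarin back in the bin, shut the gate and dropped the latch bar fully into the notch. The last depth reading has the bar level just behind the striker. The spice jar and salt shaker were not touched, and I handed the job in at about 16 s; no verdict was shown.

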